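Plug the test gauge into the laundry water coupler

ROBOT

A 6-joint arm with a two-finger parallel gripper is mounted at the origin on the work surface. World frame = base frame: x ahead of the robot, y to its left, z up, the work surface at z = 0. Lengths are in m, angles in rad, forces in N, time in s.
With the tool pointing down it reaches from about 0.35 to 0.775 m from the base axis. Payload 7.3 kg.
Tool frame: the origin (TCP) lies at the centre of the arm's flange, where the gripper is bolted on; the fingertips stand 178 mm ahead of it and the grasp point (between the pads) lies 159 mm ahead of it (tip_extent is the distance from the TCP to the fingertips, in m); z points along the fingers, y is the line along which they close (so a half turn about z gives the same grasp; the last joint's range is limited). The gripper opens to 92 mm and grips with 3 to 60 N. Pads are 19 mm wide; open, the fingers measure 130 mm over their backs; the gripper's body (75 mm by 190 mm) begins 47 mm behind the grasp point.
Start: joints at [-1.292, 0.342, 1.524, -0, 1.275, -0.146], TCP at [0.216, -0.478, 0.405] pointing down, gripper open.
Joint ranges: [-2.53, 2.53], [-0.77, 2.02], [0.04, 2.7], [-1, 4.14], [0.28, 2.66], [-3.11, 3.11]. Speed limits (rad/s): [2.57, 2.57, 3.14, 3.14, 3.14, 3.14].

INTERFACE

Orientations are given as [roll, pitch, yaw] about the fixed x, y, z axes, in that order (R = Rz(yaw) Ry(pitch) Rx(roll)).
In Python, from cell import * gives the robot as it stands.
- The arm moves only by the tool arm_command, never from a script. Its arguments are lists of equal length, an entry for each row: "xyz": the shift along the world's x, y, z in mm, a list of three; "spin": the turn about the world's z in degrees. In form: {"xyz": [[tx, ty, tz], ...], "spin": [spin, ...]}. A call has 1 to 20 rows; each row shifts and turns the commanded pose from where the row before left it; what a row does not reach is not made up. A row lasts 1/10 s, in which the tool goes at most 50 mm and 8.59 degrees, less where a joint would pass 70% of its speed; a pose out of reach is approached as far as the arm can. A call with a gripper value outside its range is refused whole. "jaw" is the opening, from -1 (shut) to 1 (fully open), set as the call begins (left out, the last holds). The fingers move at their own pace and stop on an object; "squeeze" is the grip in N (left out, the last holds). Time passes only in rows, so rows that do not move let the fingers close. It gives the time, the measured TCP pose, the force, the opening and the grip force at its end, in the units of the state.
- observe(): the state, without advancing time (a new reading comes with each control period).
- read_camera(name): name is "side" or "top"; returns a dict with "img" (400x640x3 uint8, red, green, blue), "depth" (400x640 float32, m along the optical axis (not along the pixel's ray), 0 where there is no reading), "fx", "fy", "cx", "cy" (pixels), "dist_coeffs" ([k1, k2, p1, p2, k3] as OpenCV has them; the pictures are not rectified), "world_from_camera" (4x4, takes a point from camera to world coordinates). Camera axes: x right, y up, looking along -z (the intrinsics and any distortion apply to the point x, -y, -z); pixel columns grow to the right and rows downward; lengths in m; the calibration is good to about 2 mm. A picture is of the moment at which its call begins.
- hand_in(): hands the job in; it is judged then, once.
The state is a dict: "time": time; "qpos": joint angles; "qvel": joint speeds; "joint_efforts": joint torques, N m; "tool_pos": TCP position; "tool_rot": TCP orientation; "contact_force": force on the tool from outside, world axes, zero at the start; "torque": the same for the moment, N m; "opening": finger opening in m; "grip_force": force on a finger pad.
Only numpy, scipy, OpenCV 4.12 (cv2) and the standard library are available. Lean on these libraries where they do the work, as an engineer would, in place of code of your own. Each camera call takes 0.05 s, during which the arm holds its last target. There are 200 camera calls.

TASK

Fit the round pressure gauge to the bench water point: pull the sleeve of its quick coupler down until it catches and let go of it, then take the gauge out of its stand and press it upright into the coupler's mouth until it is fully home and the sleeve springs up and locks it. The standpipe sits loosely in its grommet, so feel for the mouth and press gently, never forcing the gauge; then let go, and leave the blanking plug and the other things on the bench where they are.

Things in the scene. Friction and masses are not known exactly. Their poses are not given: they have to be found in the camera images.
- water_point: bench water outlet: fixed round steel foot, 80 mm, with a rubber grommet from which a standpipe rises: brass ball valve with side lever (36 to 56 mm high), then a quick coupler, mouth up. Origin: centre of the foot, bench level; z up. Only the FOOT is measured, not the lean. Heights below are over the bench. Sleeve up: 88 to 118 mm, 36 mm across; under it a 27 mm neck, 30 mm hex below 66 mm.
- pivot (a point): fixed point 18 mm above the foot's origin, where the standpipe pivots in the grommet. It starts askew, some way, by 0.035 to 0.07 rad (mouth 3.5 to 7.5 mm off; not measured). A sideways push of about 2 N at the sleeve moves it, to 0.07 rad at most about either axis, and it stays where pushed: closing the fingers on the sleeve brings it roughly (1 to 3 mm) between them along that line.
- mouth_if_straight (a point): where the centre of the coupler's mouth would be with the standpipe upright: 120 mm above the foot's origin (fixed to the foot; the real mouth is off by the lean). Flat brass rim 28 mm outside, 19 mm bore, no inner bevel: the plug is 1 mm clear all round; missing it, the tip stays on the rim at 120 mm. Dogs at 101 to 103 mm block the bore while the sleeve is up.
- seat_if_straight (a point): where the plug's tip is when its collar meets the rim, standpipe upright: 90 mm above the foot's origin. With the sleeve caught down, the tip meets the sprung valve at 97 mm; its push grows from 4 N to 7 N (more with friction), and at 91 to 92 mm it trips the catch and the sleeve springs up. Locked and let go, the gauge rides back up to 92 to 93 mm.
- sleeve (a joint): knurled steel coupler sleeve, in m: 0 = up (forward), grows as it is pulled down along the standpipe. Spring 5 N rising to 11 N, up to 20 N in all to pass the catch. It must be drawn past 11 mm to be caught, stops hard at 13 mm, and rests at about 11 mm when let go; it stays there until the plug, pressed home, trips it, and then springs up to 0 and locks the plug.
- gauge: pressure gauge, 118 mm tall, 0.25 kg, upright in a hole of the stand, tip 6 mm over the bench. Origin: tip of its steel plug, z up its axis. Plug 17 mm across, 1 mm bevel at the tip; collar 25 mm across, 30 to 33 mm up; brass hex 22 mm; round black case 68 mm across (along y), 30 mm thick (along x), centre 84 mm up, white dial to +x. May face any way in the coupler.
- stand: fixed grey plastic block 75 (x) x 170 (y) x 36 mm tall with two 19 mm holes at y = -45 and +45 mm; the gauge stands in either of them. Origin: centre of the underside.
- blank_plug: blanking plug parked in the stand's other hole: the same male plug, brass hex and a 30 mm black knob, no dial, 67 mm tall; leave it there
- jar: small closed glass jar with steel lid, 62 mm across, 85 mm tall; stays where it is
- soap_dish: low steel soap dish with a white bar of soap, 85 x 125 mm, 28 mm tall; stays where it is
- brush: red plastic handled brush lying on the bench; stays where it is
- peg0: plastic clothespin lying on the bench, 72 x 13 x 10 mm; stays where it is
- peg1: another such clothespin; stays where it is
- peg2: another such clothespin; stays where it is

How it is judged:
On the way, in this order (a step that is already met when the one before it is completed fails the run):
1. the sleeve is pulled down and caught, and the hand is off the coupler (value of joint sleeve above 0.0075 m and contact force between the fingers and water_point below 0.5 N), for 0.2 s.
2. the gauge is pressed home and the sleeve has sprung up (z of gauge in the frame of water_point below 0.094 m and horizontal distance between gauge and water_point below 0.012 m and value of joint sleeve below 0.0025 m), for 0.1 s.
At the end, for the whole second after the job is handed in: The gauge stands locked in the coupler: its plug's tip 86 to 94 mm above the foot's underside and within 12 mm of the foot's centre, upright to 0.2 rad and at rest, the sleeve sprung forward (up) to within 2.5 mm, and the robot touching nothing (all of step 2 and z of gauge in the frame of water_point above 0.086 m and angle between gauge's own z axis and vertical below 0.2 rad and linear speed of gauge below 0.02 m/s).
It fails at once if the gauge is forced against the coupler (more than 30 N) (contact force between gauge and water_point above 30 N).
It fails at once if the gauge is laid down or tipped over (angle between gauge's own z axis and vertical above 0.6 rad).
It fails at once if the blanking plug is pulled or knocked out of place (distance of blank_plug from where it was at the start of the episode above 0.015 m).
It fails at once if a thing on the bench is shifted by more than 30 mm (distance of any of jar, soap_dish, brush, peg0, peg1, peg2 from where it was at the start of the episode above 0.03 m).
It also fails if it takes over 72 s, if anything falls off the work surface, if the arm or the gripper's body presses on something with over 40 N, if the wrist force passes 120 N, or if a joint passes its speed limit or range.

## Working session

There is one attempt and no reset: what is moved stays moved. The work goes in short steps, Python scripts to look and compute and a tool call to move; the robot and the scene stay as the last step left them, time stands still between calls to the robot, and variables do not carry over. Pictures are saved under pics/ and viewed, at most 10 in all, crops included, and the job is handed in when it is done.

Besides the shell and the picture viewer there is one more tool, called as a command line: name --pt "numbers of a row" for each row, then --argument value for the rest. arm_command: Moves the arm, as the interface text tells. Its arguments: {"type":"object","properties":{"xyz":{"type":"array","items":{"type":"array","items":{"type":"number"}}},"spin":{"type":"array","items":{"type":"number"}},"jaw":{"type":"number"},"squeeze":{"type":"number"}},"required":["xyz","spin"]}

```bash
mkdir -p pics; ls
python3 - <<'E'
from cell import *
import cv2,numpy as np
print(observe())
for n in ("top","side"):
    c=read_camera(n); cv2.imwrite(f"pics/{n}0.png",c["img"][:,:,::-1]); np.savez(f"{n}0.npz",**c)
    print(n,c["fx"],c["fy"],c["cx"],c["cy"],c["dist_coeffs"],c["world_from_camera"])
E
```

```text
pics
{'time': 0.0, 'qpos': array([-1.29197238e+00,  3.42742605e-01,  1.52501140e+00, -5.45546987e-06,
        1.27537934e+00, -1.46009046e-01]), 'qvel': array([ 8.50762353e-04,  7.15318527e-04,  1.76968078e-03, -1.38748599e-03,
       -2.08464369e-04,  1.74576873e-05]), 'joint_efforts': array([ 1.21108067e-03, -4.31244314e+01, -2.44221336e+01,  7.17716594e-02,
        5.58433158e-02, -1.21035473e-04]), 'tool_pos': array([ 0.21636832, -0.4782006 ,  0.40403639]), 'tool_rot': array([-3.14006760e+00, -2.18994744e-04,  4.24834414e-01]), 'contact_force': array([-0.04907554,  0.18245868, -0.13483112]), 'torque': array([0.01597118, 0.02626238, 0.02847665]), 'grip_force': 0.0, 'opening': 0.09192359411314313}
top 423.2639590020246 423.2639590020246 324.6176184886461 191.8641517145204 [-0.05667538  0.          0.          0.          0.        ] [[-0.00818656  0.99650443 -0.08313786  0.51799539]
 [-0.9999395  -0.00754711  0.00800282  0.01375865]
 [ 0.0073474   0.08319835  0.99650592  1.07189546]
 [ 0.          0.          0.          1.        ]]
side 508.3126380683513 508.3126380683513 320.6743668650092 194.75464540794985 [-0.09379468  0.          0.          0.          0.        ] [[-0.9269558   0.1910011  -0.32291102  0.28081799]
 [-0.3751642  -0.47692186  0.79485682  0.75689523]
 [-0.0021848   0.85794179  0.51374226  0.61035021]
 [ 0.          0.          0.          1.        ]]
```

View pics/top0.png

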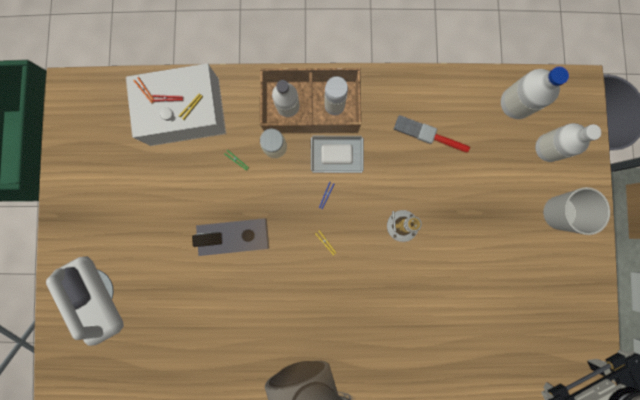

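View pics/side0.png

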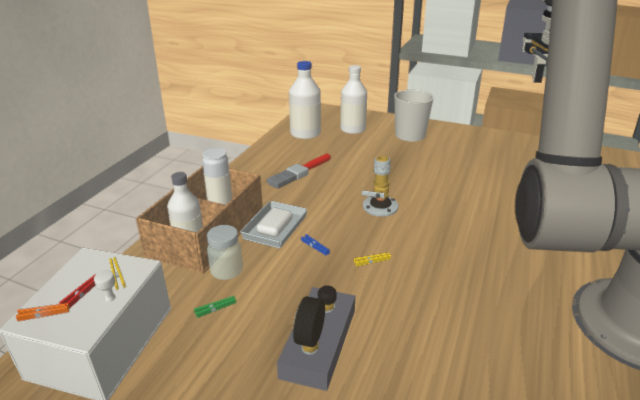

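Top: water point at about (403,225), gauge at (207,240), blank plug at (248,236). The side view shows the foot at (381,204), the coupler mouth at (381,160) and the gauge at (310,325).

```bash
cat > h.py <<'E'
import numpy as np,cv2
def load(n): return dict(np.load(n))
def rays(c,uv):
    K=np.array([[c["fx"],0,c["cx"]],[0,c["fy"],c["cy"]],[0,0,1]],float)
    p=cv2.undistortPoints(np.asarray(uv,float).reshape(-1,1,2),K,c["dist_coeffs"]).reshape(-1,2)
    d=np.c_[p[:,0],-p[:,1],-np.ones(len(p))]
    T=c["world_from_camera"]; return T[:3,3],d@T[:3,:3].T
def plane(c,uv,z):
    o,d=rays(c,uv); return o+d*((z-o[2])/d[:,2])[:,None]
def cloud(c):
    v,u=np.mgrid[0:400,0:640]; o,d=rays(c,np.c_[u.ravel(),v.ravel()])
    P=o+d*c["depth"].ravel()[:,None]; return P.reshape(400,640,3)
def crop(c,u0,v0,u1,v1,k,f):
    cv2.imwrite(f,cv2.resize(c["img"][v0:v1,u0:u1,::-1],None,fx=k,fy=k,interpolation=cv2.INTER_CUBIC))
E
python3 - <<'E'
from h import *
t=load("top0.npz");s=load("side0.npz")
a=cv2.resize(t["img"][195:265,370:440],(560,560),interpolation=cv2.INTER_CUBIC)[:,:,::-1]
b=cv2.resize(s["img"][145:225,340:420],(560,560),interpolation=cv2.INTER_CUBIC)[:,:,::-1]
cv2.imwrite("pics/wp.png",cv2.resize(np.hstack([a,b]),(800,400)))
for n,c in(("top",t),("side",s)):
    P=cloud(c); ok=c["depth"]>0
    for nm,z0,z1,box in(("foot",.004,.018,(.3,.5,-.3,-.1)),("slv",.092,.116,(.3,.5,-.3,-.1)),("rim",.117,.13,(.3,.5,-.3,-.1)),
       ("standtop",.03,.04,(.25,.5,.2,.6)),("case",.075,.14,(.25,.5,.2,.6)),("knob",.05,.075,(.25,.5,.2,.45))):
        m=ok&(P[...,2]>z0)&(P[...,2]<z1)&(P[...,0]>box[0])&(P[...,0]<box[1])&(P[...,1]>box[2])&(P[...,1]<box[3])
        Q=P[m]
        if len(Q)>3:
            r=cv2.minAreaRect((Q[:,:2]*1000).astype(np.float32))
            print(n,nm,len(Q),Q.min(0).round(4),Q.max(0).round(4),np.round(r[0],1),np.round(r[1],1),round(r[2],1))
E
```

```text
top foot 410 [ 0.3004 -0.3     0.004 ] [ 0.4995 -0.101   0.0153] [ 399.7 -200.8] [199.  198.8] 89.4
top standtop 777 [0.2502 0.2    0.03  ] [0.4983 0.5979 0.04  ] [403.7 381.4] [208. 391.] 15.9
top case 1543 [0.2624 0.2432 0.0751] [0.5  0.6  0.14] [437.2 441.4] [159.1 390.9] 36.1
top knob 4 [0.4939 0.2007 0.0655] [0.4987 0.2046 0.0734] [497.1 201.8] [5.6 3. ] 33.7
side foot 159 [ 0.3041 -0.2989  0.004 ] [ 0.4999 -0.1002  0.0177] [ 402.1 -199.3] [198.7 195.6] 89.9
side standtop 1611 [0.4509 0.2003 0.0301] [0.5    0.3229 0.0399] [480.5 260.6] [ 49.1 122.2] 5.1
side case 1085 [0.4753 0.2508 0.0751] [0.5    0.3164 0.1262] [489.8 283.7] [24.9 64.6] 4.3
side knob 167 [0.4762 0.2    0.0502] [0.5    0.3115 0.0749] [488.  255.6] [ 21.8 111.3] 1.2
```

View pics/wp.png

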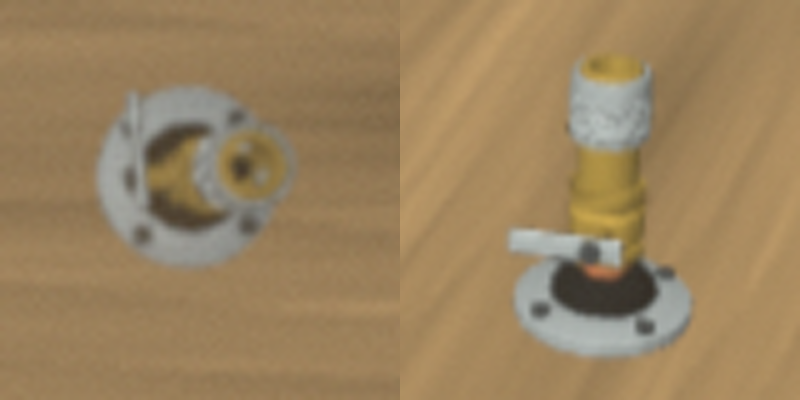

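The crops show the foot centre at about (402.7,226) top and (380.6,205.6) side. The mouth is at about (414.1,224.2) top and (382.8,159) side. The lever is on the +y side.

Run:
```python
from h import *
t=load("top0.npz");s=load("side0.npz")
print("foot",plane(t,[[402.7,226]],.005),plane(s,[[380.6,205.6]],.005))
print("mouth",plane(t,[[414.1,224.2]],.12),plane(s,[[382.8,159]],.12))
for n,c in(("top",t),("side",s)):
    P=cloud(c); ok=c["depth"]>0
    for nm,z0,z1,box in(("foot",.002,.012,(.38,.56,-.26,-.1)),("slv",.09,.116,(.38,.56,-.3,-.1)),("rim",.114,.13,(.38,.56,-.3,-.1)),
       ("stand",.031,.04,(.4,.56,.1,.38)),("case",.08,.14,(.4,.56,.15,.36)),("knob",.055,.075,(.4,.56,.1,.235)),("top",.1,.4,(.3,.6,-.3,.45))):
        m=ok&(P[...,2]>z0)&(P[...,2]<z1)&(P[...,0]>box[0])&(P[...,0]<box[1])&(P[...,1]>box[2])&(P[...,1]<box[3])
        Q=P[m]
        if len(Q)>3:
            r=cv2.minAreaRect((Q[:,:2]*1000).astype(np.float32))
            print(n,nm,len(Q),Q.min(0).round(4),Q.max(0).round(4),np.round(r[0],1),np.round(r[1],1),round(r[2],1))
k=cv2.resize(t["img"][205:270,180:280],(800,520),interpolation=cv2.INTER_CUBIC)
cv2.imwrite("pics/st.png",k[:,:,::-1])
```

```text
foot [[ 0.51913596 -0.191006    0.005     ]] [[ 0.51894454 -0.18576934  0.005     ]]
mouth [[ 0.52279883 -0.19484257  0.12      ]] [[ 0.52176828 -0.18845896  0.12      ]]
top foot 1274 [ 0.3802 -0.2595  0.002 ] [ 0.56   -0.1002  0.012 ] [ 470.2 -179.8] [179.8 159.3] 0.2
top slv 95 [ 0.5074 -0.2093  0.0914] [ 0.5417 -0.1755  0.1158] [ 524.5 -192.4] [34.3 33.8] 0.0
top rim 142 [ 0.5075 -0.2114  0.114 ] [ 0.5413 -0.177   0.1247] [ 524.8 -194.1] [33.3 33.8] 18.3
top stand 1594 [0.4523 0.1466 0.0316] [0.5415 0.3213 0.04  ] [496.7 234.5] [ 75.5 170.8] 5.8
top case 401 [0.4773 0.2432 0.0834] [0.5089 0.3117 0.1272] [493.5 278.1] [30.6 68.7] 5.5
top knob 113 [0.4868 0.1751 0.0561] [0.515  0.2046 0.0749] [501.1 188.7] [27.9 28. ] 47.1
top top 564 [ 0.4773 -0.2114  0.1   ] [0.5417 0.3107 0.1272] [509.5  49.9] [ 34.8 523.5] 3.5
side foot 921 [ 0.3802 -0.2592  0.002 ] [ 0.5598 -0.1001  0.012 ] [ 469.9 -179.6] [159.  179.6] 89.9
side slv 180 [ 0.5056 -0.2055  0.0901] [ 0.5392 -0.1713  0.116 ] [ 521.  -187.3] [33.4 30.4] 68.8
side rim 115 [ 0.5074 -0.2046  0.1141] [ 0.5416 -0.1705  0.1228] [ 524.1 -188.5] [33.9 30.8] 35.4
side stand 2585 [0.4513 0.1479 0.0311] [0.5415 0.3247 0.0399] [496.6 236.8] [ 76.3 172.8] 5.4
side case 1171 [0.4753 0.2512 0.08  ] [0.5066 0.3164 0.1262] [492.3 284.1] [30.  64.1] 4.3
side knob 270 [0.4858 0.1793 0.0556] [0.5146 0.2086 0.0749] [499.5 194. ] [29.4 26.7] 40.7
side top 1064 [ 0.4753 -0.2055  0.1   ] [0.5416 0.3154 0.1262] [508.8  55.1] [ 34.8 522.9] 3.6
```

View pics/st.png

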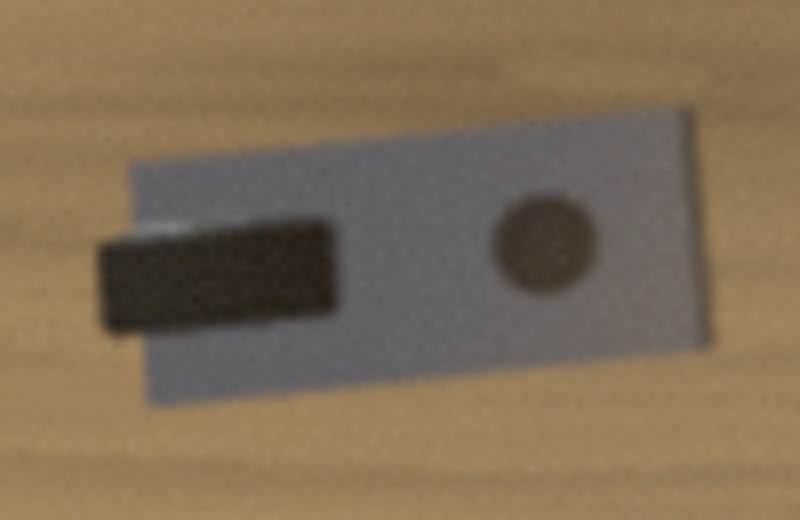

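Top: black case at about (207,239), knob at (248,236). Foot is near (519,-188.5), the lean is about +x/-y, and the stand yaw is about 5.5°. I'll straighten and pull with the jaws closing along the lean (yaw 45°).

arm_command --pt "25 24 0" --pt "25 24 0" --pt "25 24 0" --pt "25 24 0" --pt "25 24 0" --pt "25 24 0" --pt "25 24 0" --pt "25 24 0" --pt "25 24 0" --pt "25 24 0" --pt "25 24 0" --pt "28 26 0" --pt "0 0 0" --pt "0 0 0" --spin '[1.7,1.7,1.7,1.7,1.7,1.7,1.7,1.7,1.7,1.7,1.7,2,0,0]' --jaw 1

```text
time: 1.5
tool_pos: [0.5196, -0.1878, 0.4041]
tool_rot: [-3.141, 0.001, 0.788]
contact_force: [-0.8, 0.4, -0.3]
opening: 0.092
grip_force: 0.0
```

arm_command --pt "0 0 -25" --pt "0 0 -25" --pt "0 0 -25" --pt "0 0 -25" --pt "0 0 -20" --pt "0 0 -15" --pt "0 0 -7" --pt "0 0 0" --pt "0 0 0" --spin '[0,0,0,0,0,0,0,0,0]'

```text
time: 2.4
tool_pos: [0.5193, -0.1889, 0.2634]
tool_rot: [3.141, -0.0, 0.785]
contact_force: [0.3, -0.6, -0.2]
opening: 0.092
grip_force: 0.0
```

arm_command --pt "0 0 0" --pt "0 0 0" --pt "0 0 0" --pt "0 0 0" --pt "0 0 0" --pt "0 0 0" --pt "0 0 0" --pt "0 0 0" --pt "0 0 0" --pt "0 0 0" --pt "0 0 0" --pt "0 0 0" --spin '[0,0,0,0,0,0,0,0,0,0,0,0]' --jaw -1 --squeeze 45

```text
time: 3.6
tool_pos: [0.5202, -0.1889, 0.2636]
tool_rot: [3.137, -0.001, 0.786]
contact_force: [4.0, -3.8, 2.3]
opening: 0.0355
grip_force: 45.0
```

arm_command --pt "0 0 -2" --pt "0 0 -2" --pt "0 0 -2" --pt "0 0 -2" --pt "0 0 -2" --pt "0 0 -1" --pt "0 0 -1" --pt "0 0 0" --pt "0 0 0" --spin '[0,0,0,0,0,0,0,0,0]'

```text
time: 4.5
tool_pos: [0.5202, -0.1889, 0.2525]
tool_rot: [3.137, -0.001, 0.786]
contact_force: [2.7, -2.2, 9.7]
opening: 0.0351
grip_force: 45.0
```

arm_command --pt "0 0 -1" --pt "0 0 -0.5" --pt "0 0 0" --pt "0 0 0" --spin '[0,0,0,0]'

```text
time: 4.9
tool_pos: [0.5202, -0.1889, 0.2511]
tool_rot: [3.137, -0.001, 0.786]
contact_force: [1.6, -2.1, 10.3]
opening: 0.0354
grip_force: 45.0
```

arm_command --pt "0 0 -0.8" --pt "0 0 0" --pt "0 0 0" --spin '[0,0,0]'

```text
time: 5.2
tool_pos: [0.5202, -0.1889, 0.2505]
tool_rot: [3.137, -0.001, 0.786]
contact_force: [2.2, -1.7, 13.0]
opening: 0.0351
grip_force: 45.0
```

arm_command --pt "0 0 1" --pt "0 0 1" --pt "0 0 0" --pt "0 0 0" --spin '[0,0,0,0]'

```text
time: 5.6
tool_pos: [0.5202, -0.1889, 0.2522]
tool_rot: [3.137, -0.001, 0.786]
contact_force: [2.1, -2.6, 10.8]
opening: 0.0352
grip_force: 45.0
```

arm_command --pt "0 0 0" --pt "0 0 0" --pt "0 0 0" --pt "0 0 0" --pt "0 0 0" --pt "0 0 0" --spin '[0,0,0,0,0,0]' --jaw 1

```text
time: 6.2
tool_pos: [0.5193, -0.1882, 0.2502]
tool_rot: [-3.141, 0.0, 0.786]
contact_force: [-0.1, 0.3, -0.2]
opening: 0.0787
grip_force: 0.0
```

Run:
```python
from cell import *
from h import *
o=observe();print(o["time"],o["tool_pos"],o["contact_force"],o["opening"])
c=read_camera("side");np.savez("side1.npz",**c);crop(c,330,120,430,220,6,"pics/s1.png")
```

```text
6.2 [ 0.51930284 -0.18824809  0.25019667] [-0.10275815  0.27798918 -0.23096624] 0.07873060775035005
```

View pics/s1.png

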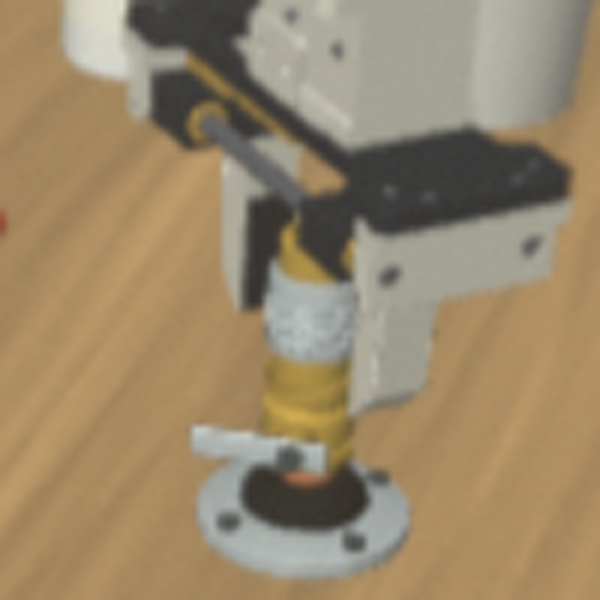

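The sleeve is caught down, with bare brass showing above it at about crop (310,255). Next is a gentle cross-wise closing to centre the other axis.

arm_command --pt "0 0 0" --pt "0 0 0" --pt "0 0 0" --pt "0 0 0" --pt "0 0 0" --pt "0 0 0" --pt "0 0 0" --pt "0 0 0" --pt "0 0 0" --pt "0 0 0" --pt "0 0 0" --pt "0 0 0" --pt "0 0 0" --pt "0 0 0" --spin '[7.5,7.5,7.5,7.5,7.5,7.5,7.5,7.5,7.5,7.5,7.5,7.5,0,0]'

```text
time: 7.65
tool_pos: [0.5194, -0.1883, 0.2504]
tool_rot: [3.142, -0.0, 2.353]
contact_force: [-0.7, -0.9, -0.5]
opening: 0.0918
grip_force: 0.0
```

arm_command --pt "0 0 0" --pt "0 0 0" --pt "0 0 0" --pt "0 0 0" --pt "0 0 0" --pt "0 0 0" --pt "0 0 0" --pt "0 0 0" --pt "0 0 0" --pt "0 0 0" --pt "0 0 0" --pt "0 0 0" --spin '[0,0,0,0,0,0,0,0,0,0,0,0]' --jaw -1 --squeeze 8

```text
time: 8.85
tool_pos: [0.5195, -0.1882, 0.2505]
tool_rot: [3.141, 0.0, 2.357]
contact_force: [1.7, 2.5, 0.8]
opening: 0.036
grip_force: 8.0
```

arm_command --pt "0 0 0" --pt "0 0 0" --pt "0 0 0" --pt "0 0 0" --pt "0 0 0" --pt "0 0 0" --pt "0 0 0" --spin '[0,0,0,0,0,0,0]' --jaw 1

```text
time: 9.55
tool_pos: [0.5194, -0.1884, 0.2504]
tool_rot: [3.142, 0.0, 2.357]
contact_force: [-0.2, -0.2, -0.4]
opening: 0.0871
grip_force: 0.0
```

arm_command --pt "0 0 20" --pt "0 0 35" --pt "0 0 40" --pt "0 0 40" --pt "0 20 20" --pt "-2 40 0" --pt "-2 40 0" --pt "-3 40 0" --pt "-3 40 0" --pt "-3 40 0" --pt "-3 40 0" --pt "-3 40 0" --pt "-3 40 0" --pt "-3 40 0" --pt "-2 40 0" --pt "0 40 0" --pt "0 8 0" --pt "0 0 0" --spin '[0,0,0,0,-2.5,-3,-3,-3,-4,-4,-4,-4,-4,-4,-2,-2,0,0]'

```text
time: 11.35
tool_pos: [0.4921, 0.2807, 0.405]
tool_rot: [-3.141, 0.0, 1.671]
contact_force: [0.2, 0.2, -0.8]
opening: 0.0919
grip_force: 0.0
```

Run:
```python
from cell import *
from h import *
o=observe();print(o["time"],o["tool_pos"],o["tool_rot"])
t=read_camera("top");np.savez("top2.npz",**t)
s=read_camera("side");np.savez("side2.npz",**s)
for n,c in(("top",t),("side",s)):
    P=cloud(c); ok=c["depth"]>0
    m=ok&(P[...,2]>.113)&(P[...,2]<.128)&(abs(P[...,0]-.52)<.03)&(abs(P[...,1]+.19)<.03); Q=P[m]
    v,u=np.nonzero(m); print(n,len(Q),Q.mean(0),cv2.minAreaRect((Q[:,:2]*1000).astype(np.float32)),u.min(),u.max(),v.min(),v.max())
a=cv2.resize(t["img"][195:265,370:440],(400,400),interpolation=cv2.INTER_CUBIC)
b=cv2.resize(s["img"][145:225,340:420],(400,400),interpolation=cv2.INTER_CUBIC)
cv2.imwrite("pics/wp2.png",np.hstack([a,b])[:,:,::-1])
```

```text
11.35 [0.492057   0.28071309 0.40504451] [-3.14117894e+00  4.32545698e-04  1.67053256e+00]
top 82 [ 0.52163008 -0.19022309  0.11947268] ((521.0643310546875, -190.8451690673828), (27.04903793334961, 27.160324096679688), 0.04650464281439781) 406 418 219 231
side 69 [ 0.52142491 -0.18954492  0.11954404] ((521.2937622070312, -188.81199645996094), (26.024484634399414, 25.796724319458008), 14.197522163391113) 377 389 156 162
```

View pics/wp2.png

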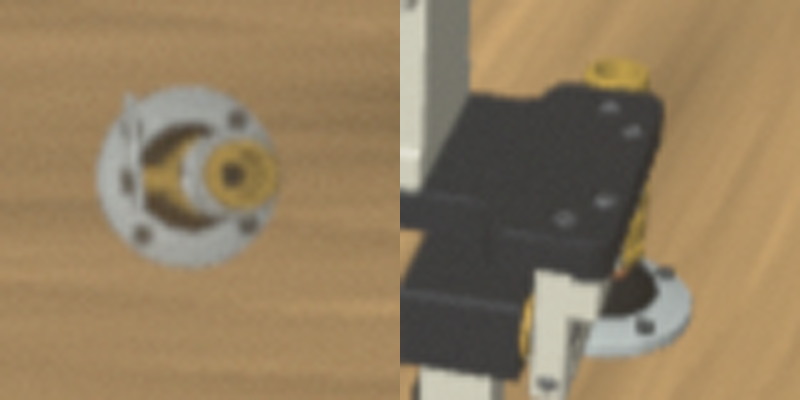

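The rim centre is now at crop (238,174), i.e. top pixel (411.7,225.4), world about (520,-189). That agrees with the TCP value (519.7,-188.6). I'll grasp the gauge by its thickness.

arm_command --pt "0 0 -30" --pt "0 0 -30" --pt "0 0 -30" --pt "0 0 -30" --pt "0 0 -20" --pt "0 0 -10" --pt "0 0 -6" --pt "0 0 0" --spin '[0,0,0,0,0,0,0,0]'

```text
time: 12.25
tool_pos: [0.4927, 0.279, 0.2495]
tool_rot: [3.142, 0.0, 1.667]
contact_force: [-0.1, -0.2, -0.2]
opening: 0.0921
grip_force: 0.0
```

arm_command --pt "0 0 0" --pt "0 0 0" --pt "0 0 0" --pt "0 0 0" --pt "0 0 0" --pt "0 0 0" --pt "0 0 0" --pt "0 0 0" --pt "0 0 0" --pt "0 0 0" --pt "0 0 0" --pt "0 0 0" --spin '[0,0,0,0,0,0,0,0,0,0,0,0]' --jaw -1 --squeeze 20

```text
time: 13.45
tool_pos: [0.4924, 0.2797, 0.2494]
tool_rot: [3.142, 0.0, 1.667]
contact_force: [-0.0, -0.7, -0.9]
opening: 0.03
grip_force: 20.0
```

arm_command --pt "0 0 5" --pt "0 0 15" --pt "0 0 25" --pt "0 0 30" --pt "0 0 30" --pt "0 0 30" --pt "0 0 20" --pt "0 0 0" --spin '[0,0,0,0,0,0,0,0]'

```text
time: 14.25
tool_pos: [0.4926, 0.2798, 0.4075]
tool_rot: [3.136, -0.002, 1.668]
contact_force: [0.2, 1.1, -1.9]
opening: 0.03
grip_force: 20.0
```

arm_command --pt "1 -15 0" --pt "2 -30 0" --pt "2 -40 0" --pt "2 -40 0" --pt "2 -40 0" --pt "3 -40 0" --pt "3 -40 0" --pt "3 -40 0" --pt "3 -40 0" --pt "2 -40 0" --pt "2 -40 0" --pt "1 -30 0" --pt "1 -20 0" --pt "0 -10 0" --pt "0 -3 0" --pt "0 0 0" --pt "0 0 0" --pt "0 0 0" --spin '[0,0,0,0,0,0,0,0,0,0,0,0,0,0,0,0,0,0]'

```text
time: 16.05
tool_pos: [0.5194, -0.1873, 0.4045]
tool_rot: [3.142, -0.0, 1.669]
contact_force: [-0.0, -0.2, -2.3]
opening: 0.0298
grip_force: 20.0
```

Run:
```python
from cell import *
from h import *
o=observe();print(o["time"],o["tool_pos"],o["tool_rot"],o["contact_force"])
t=read_camera("top");np.savez("top3.npz",**t)
s=read_camera("side");np.savez("side3.npz",**s)
cv2.imwrite("pics/wp3.png",cv2.resize(s["img"][60:220,300:460],(600,600),interpolation=cv2.INTER_CUBIC)[:,:,::-1])
```

```text
16.05 [ 0.51941831 -0.18733766  0.40447954] [ 3.14152724e+00 -2.28100343e-04  1.66882485e+00] [-0.01600426 -0.24246238 -2.25751018]
```

View pics/wp3.png

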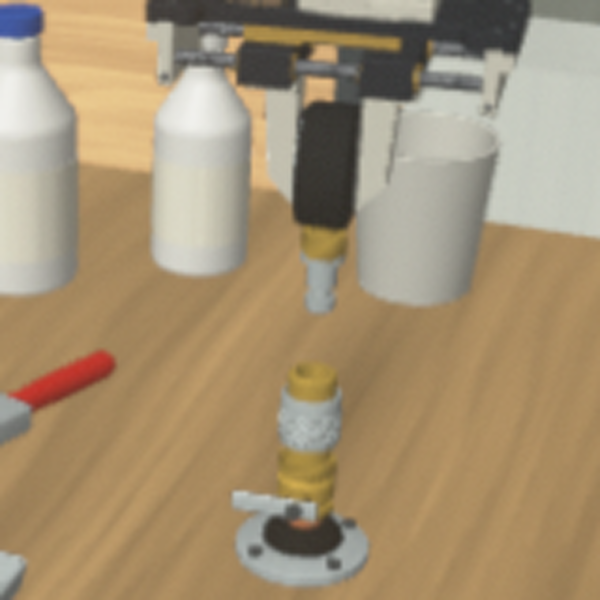

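Gripped gauge: plug tip at crop (320,306), mouth centre at (313,370). I'll work out the offset.

Run:
```python
from h import *
s=load("side3.npz");t=load("top3.npz")
k=160/600
print("tip",plane(s,[[300+320*k,60+306*k]],.161),"mouth",plane(s,[[300+313*k,60+370*k]],.12))
P=cloud(s);ok=s["depth"]>0
near=ok&(abs(P[...,0]-.52)<.05)&(abs(P[...,1]+.19)<.05)
# axis columns by height slices
v,u=np.nonzero(near)
for z0 in np.arange(.10,.28,.006):
    m=near&(P[...,2]>z0)&(P[...,2]<z0+.006)
    if m.sum()>3:
        Q=P[m]; vv,uu=np.nonzero(m); print(round(z0,3),m.sum(),"x",Q[:,0].min().round(4),Q[:,0].max().round(4),"y",Q[:,1].min().round(4),Q[:,1].max().round(4),"ucen",(uu.min()+uu.max())/2,vv.mean().round(1))
```

```text
tip [[ 0.51893285 -0.18901087  0.161     ]] mouth [[ 0.5208809 -0.1905105  0.12     ]]
0.1 39 x 0.5038 0.5364 y -0.1899 -0.1694 ucen 382.5 169.1
0.106 58 x 0.5035 0.5374 y -0.2011 -0.1696 ucen 382.5 165.9
0.112 48 x 0.5079 0.5318 y -0.1999 -0.1724 ucen 383.0 162.0
0.118 56 x 0.5076 0.534 y -0.2015 -0.1725 ucen 383.0 159.2
0.16 7 x 0.5114 0.5265 y -0.1819 -0.176 ucen 384.5 141.9
0.166 31 x 0.5115 0.5273 y -0.1915 -0.1746 ucen 385.0 139.5
0.172 12 x 0.5107 0.523 y -0.1851 -0.1801 ucen 386.0 137.2
0.178 23 x 0.5112 0.5245 y -0.1866 -0.1757 ucen 385.5 134.6
0.184 21 x 0.5111 0.5257 y -0.1851 -0.1775 ucen 385.5 131.8
0.19 23 x 0.5066 0.5317 y -0.1865 -0.1726 ucen 385.5 129.0
0.196 36 x 0.5068 0.5325 y -0.1879 -0.1727 ucen 386.0 126.7
0.202 41 x 0.5061 0.5325 y -0.1901 -0.1723 ucen 386.0 123.7
0.208 15 x 0.5099 0.5258 y -0.1831 -0.1727 ucen 385.5 122.0
0.214 16 x 0.5044 0.5286 y -0.1963 -0.1636 ucen 386.5 119.7
0.22 30 x 0.5028 0.5302 y -0.1793 -0.1552 ucen 385.5 118.8
0.226 47 x 0.4956 0.5414 y -0.1793 -0.1535 ucen 386.0 115.8
0.232 74 x 0.4893 0.547 y -0.1848 -0.1508 ucen 386.5 112.5
0.238 92 x 0.487 0.5493 y -0.1976 -0.1497 ucen 387.5 109.8
0.244 96 x 0.4859 0.5491 y -0.1951 -0.1493 ucen 387.5 106.8
0.25 101 x 0.4858 0.5499 y -0.1904 -0.15 ucen 387.5 103.9
0.256 105 x 0.4847 0.5506 y -0.1981 -0.151 ucen 388.0 101.0
0.262 124 x 0.4845 0.5507 y -0.1921 -0.1526 ucen 388.0 97.7
0.268 115 x 0.4843 0.5509 y -0.1997 -0.1581 ucen 388.5 94.2
0.274 155 x 0.4834 0.5508 y -0.197 -0.1646 ucen 388.5 90.4
0.28 67 x 0.4829 0.5513 y -0.201 -0.1703 ucen 389.0 87.3
```

arm_command --pt "1.8 -1.5 0" --pt "0 0 -10" --pt "0 0 -12" --pt "0 0 -10" --pt "0 0 -4" --pt "0 0 0" --pt "0 0 0" --pt "0 0 0" --spin '[0,0,0,0,0,0,0,0]'

```text
time: 16.95
tool_pos: [0.5213, -0.1899, 0.3689]
tool_rot: [3.141, 0.001, 1.667]
contact_force: [0.2, -0.1, -3.3]
opening: 0.0298
grip_force: 20.0
```

arm_command --pt "0 0 -1" --pt "0 0 -1" --pt "0 0 -1" --pt "0 0 -1" --pt "0 0 -1" --pt "0 0 0" --pt "0 0 0" --spin '[0,0,0,0,0,0,0]'

```text
time: 17.65
tool_pos: [0.5212, -0.1898, 0.3634]
tool_rot: [3.142, -0.0, 1.668]
contact_force: [-0.1, 0.4, -2.7]
opening: 0.0296
grip_force: 20.0
```

arm_command --pt "0 0 -1" --pt "0 0 -1" --pt "0 0 -0.5" --pt "0 0 0" --pt "0 0 0" --spin '[0,0,0,0,0]'

```text
time: 18.15
tool_pos: [0.5212, -0.1898, 0.3609]
tool_rot: [3.142, 0.0, 1.668]
contact_force: [-0.2, -0.2, -2.4]
opening: 0.03
grip_force: 20.0
```

arm_command --pt "0 0 -1" --pt "0 0 -1" --pt "0 0 -1" --pt "0 0 0" --pt "0 0 0" --spin '[0,0,0,0,0]'

```text
time: 18.65
tool_pos: [0.5212, -0.1898, 0.3579]
tool_rot: [3.142, -0.0, 1.667]
contact_force: [-0.2, -0.5, -3.0]
opening: 0.03
grip_force: 20.0
```

The tip has entered the bore with no contact force. Continuing down to the sprung valve.

arm_command --pt "0 0 -2" --pt "0 0 -2" --pt "0 0 -2" --pt "0 0 -2" --pt "0 0 -2" --pt "0 0 -2" --pt "0 0 -2" --pt "0 0 0" --pt "0 0 0" --spin '[0,0,0,0,0,0,0,0,0]'

```text
time: 19.55
tool_pos: [0.5212, -0.1898, 0.3439]
tool_rot: [3.141, 0.0, 1.667]
contact_force: [0.6, 0.8, -2.2]
opening: 0.0298
grip_force: 20.0
```

Tip at about 100 mm. Now pressing gently.

arm_command --pt "0 0 -1" --pt "0 0 -1" --pt "0 0 -1" --pt "0 0 -1" --pt "0 0 -1" --pt "0 0 -1" --pt "0 0 0" --pt "0 0 0" --spin '[0,0,0,0,0,0,0,0]'

```text
time: 20.35
tool_pos: [0.5212, -0.1898, 0.3384]
tool_rot: [3.141, 0.0, 1.668]
contact_force: [-1.5, 0.8, 5.1]
opening: 0.0301
grip_force: 20.0
```

arm_command --pt "0 0 -1" --pt "0 0 -1" --pt "0 0 -0.5" --pt "0 0 0" --pt "0 0 0" --spin '[0,0,0,0,0]'

```text
time: 20.85
tool_pos: [0.5212, -0.1899, 0.3355]
tool_rot: [3.141, 0.0, 1.667]
contact_force: [-1.5, -0.1, 2.6]
opening: 0.0299
grip_force: 20.0
```

arm_command --pt "0 0 -0.5" --pt "0 0 -0.5" --pt "0 0 0" --pt "0 0 0" --spin '[0,0,0,0]'

```text
time: 21.25
tool_pos: [0.5212, -0.1898, 0.3345]
tool_rot: [3.141, 0.0, 1.668]
contact_force: [-1.4, 0.7, 3.7]
opening: 0.0297
grip_force: 20.0
```

Run:
```python
from cell import *
from h import *
s=read_camera("side");np.savez("side4.npz",**s);crop(s,330,100,430,220,5,"pics/s4.png")
```

```text
(no output)
```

View pics/s4.png

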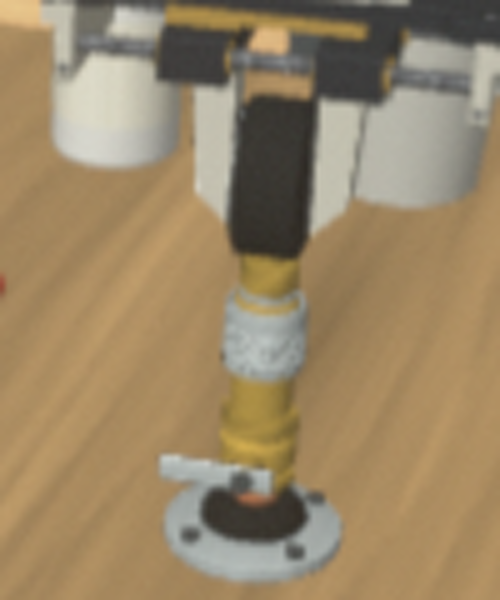

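The sleeve has sprung up, its top at about crop (265,297) against the gauge's collar. Releasing.

arm_command --pt "0 0 0" --pt "0 0 0" --pt "0 0 0" --pt "0 0 0" --pt "0 0 0" --pt "0 0 0" --pt "0 0 0" --spin '[0,0,0,0,0,0,0]' --jaw 1

```text
time: 22.0
tool_pos: [0.5212, -0.1898, 0.3344]
tool_rot: [3.141, 0.0, 1.667]
contact_force: [0.6, 0.0, -1.0]
opening: 0.0813
grip_force: 0.0
```

arm_command --pt "0 0 5" --pt "0 0 15" --pt "0 0 25" --pt "0 0 30" --pt "0 0 30" --pt "0 0 20" --pt "0 0 0" --pt "0 0 0" --pt "0 0 0" --spin '[0,0,0,0,0,0,0,0,0]'

```text
time: 22.9
tool_pos: [0.521, -0.1898, 0.4581]
tool_rot: [-3.14, -0.001, 1.667]
contact_force: [0.6, -1.3, -0.8]
opening: 0.0919
grip_force: 0.0
```

Run:
```python
from cell import *
from h import *
print(observe()["contact_force"])
s=read_camera("side");crop(s,330,90,430,210,5,"pics/s5.png")
P=cloud(s);m=(s["depth"]>0)&(abs(P[...,0]-.52)<.045)&(abs(P[...,1]+.19)<.045)&(P[...,2]<.26)
print("top z",P[m][:,2].max())
```

```text
[ 0.56466224 -1.31913402 -0.80073865]
top z 0.21173505189218256
```

View pics/s5.png

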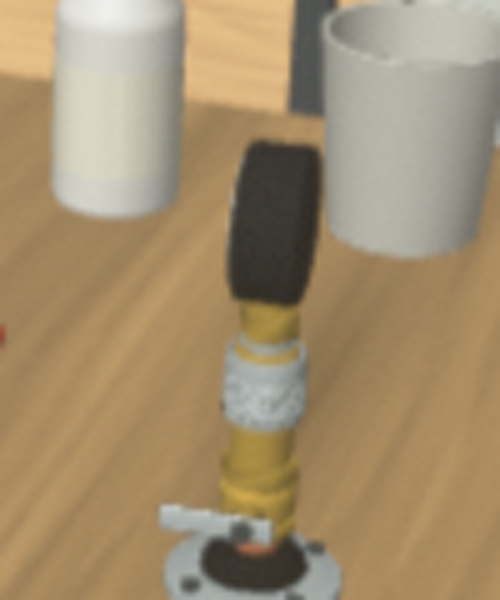

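The gauge stands upright with its collar just over the rim, the sleeve is up at about crop (265,385), and the hand is clear.

```bash
python3 -c "
from cell import *
print(hand_in())"
```

```text
the job is handed in; nothing more can be done
None
```

The gauge is seated upright in the coupler with the sleeve sprung up and the hand clear. The job is handed in at about 23 s of the 72 s limit; no verdict came back.

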